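Tip the fittings tub out into the parts bin

TASK

Draw the grey parts bin up in front of the stand, under the lip of the blue tub. Then empty the three copper couplings into the bin by rocking the heavy tub forward on its front foot, which stays down on the stand behind the metal strip - rock it, do not lift it - and rock it back so that it stands upright where it was. Leave the couplings in the bin, and do not shift the blue lamp-bulb box or the screw carton.

Things in the scene. Friction and masses are not known exactly. Their poses are not given: they have to be found in the camera images.
- stand: Fixed pouring stand: pine block, 150 x 150 mm (plywood top 160 mm wide in y), 100 mm high. Origin: centre of its underside; x points to the pouring side (roughly to the robot's left), z up. A metal stop strip, 6 mm thick, 4 mm high, runs along y on its top at the pouring edge, x 69 to 75 mm.
- tub: Blue enamelled steel tub, about 0.8 kg, open on top, loose on the stand, axes parallel to the stand's. Origin: under its middle, level with the undersides of its two cross feet; x to the pouring side, z up. Floor 90 mm (x) by 110 mm (y), 20 mm up; back and side walls to 110 mm; walls 5 mm. Overbalances when rocked about 35 degrees: hold it beyond that.
- tub_foot (a point): Axis of the tub's front foot, at its middle (tub frame: x 45, z 6 mm): a rubber-covered round bar 12 mm thick, 104 mm long along y, just behind the strip. The tub rocks about this axis; the strip keeps the foot from sliding forward.
- tub_tab (a point): Grip point on the steel tab in the middle of the tub's back rim (tub frame: x -60, z 135 mm; 22 mm short of the tab's top). The tab is a flat plate 10 mm thick, 44 mm wide along y, standing free for about 50 mm, leaning back 35 degrees from vertical (rising along -x sin 35, +z cos 35). Grip it across its thickness, the tool leaning along it.
- tub_lip (a point): Middle of the tub's pouring lip (tub frame: x 103, z 89 mm), the outer edge of its chute: the front wall, 90 mm long, leans outward 40 degrees from vertical from the floor's front edge to here. The inside is slippery (friction about 0.2): couplings slide out at 65 to 75 degrees of rocking, 80 empties it; the lip is then about 90 mm beyond the foot and 60 mm above the work surface.
- bin: Grey open parts bin, loose, 0.35 kg: 160 mm (x) by 170 mm (y), 45 mm high, walls 8 mm. Origin: centre of its underside, z up. It starts clear of the stand on the pouring side, its x within 0.7 rad of the stand's. It catches all with its centre about 165 mm along the stand's x from the stand's origin, turned as the stand is. Its far (+x) wall can be pinched from above and the bin slid.
- coupling0: Copper pipe coupling, a short tube 22 mm in diameter, 38 mm long, 30 g. Origin: centre of one end. It starts upright on the tub's floor.
- coupling1: Copper pipe coupling, as coupling0.
- coupling2: Copper pipe coupling, as coupling0.
- bulb_box: Bystander: loose blue and black lamp-bulb box, 60 x 60 x 140 mm high. Origin: centre of its underside.
- screw_box: Bystander: loose small white and orange carton of screws, 52 x 90 x 32 mm high. Origin: centre of its underside.

How it is judged:
On the way:
1. with the tub rocked forward (more than 40 degrees), all three couplings have come to lie in the bin (angle between tub's own z axis and vertical above 0.7 rad and x of coupling0 in the frame of bin between -0.085 and 0.085 m and y of coupling0 in the frame of bin between -0.09 and 0.09 m and z of coupling0 in the frame of bin between -0.01 and 0.07 m and x of coupling1 in the frame of bin between -0.085 and 0.085 m and y of coupling1 in the frame of bin between -0.09 and 0.09 m and z of coupling1 in the frame of bin between -0.01 and 0.07 m and x of coupling2 in the frame of bin between -0.085 and 0.085 m and y of coupling2 in the frame of bin between -0.09 and 0.09 m and z of coupling2 in the frame of bin between -0.01 and 0.07 m), for 0.1 s.
At the end, for the whole second after the job is handed in: All three couplings lie inside the bin, which stands level on the work surface; the tub stands upright (within 4.5 degrees) on the stand with its front foot within about 15 mm of its place behind the strip and within 40 mm of the stand's middle sideways; all are at rest (x of coupling0 in the frame of bin between -0.085 and 0.085 m and y of coupling0 in the frame of bin between -0.09 and 0.09 m and z of coupling0 in the frame of bin between -0.01 and 0.07 m and x of coupling1 in the frame of bin between -0.085 and 0.085 m and y of coupling1 in the frame of bin between -0.09 and 0.09 m and z of coupling1 in the frame of bin between -0.01 and 0.07 m and x of coupling2 in the frame of bin between -0.085 and 0.085 m and y of coupling2 in the frame of bin between -0.09 and 0.09 m and z of coupling2 in the frame of bin between -0.01 and 0.07 m and x of tub_foot in the frame of stand between 0.045 and 0.075 m and y of tub_foot in the frame of stand between -0.04 and 0.04 m and z of tub_foot in the frame of stand between 0.095 and 0.114 m and linear speed of each of tub, bin, coupling0, coupling1, coupling2 below 0.03 m/s and angle between each of tub, bin's own z axis and vertical below 0.08 rad and height (world z) of bin below 0.01 m); the robot touches nothing.
It fails at once if the tub's front foot is lifted more than 15 mm off the stand, or leaves the stand (z of tub_foot in the frame of stand above 0.121 m or z of tub_foot in the frame of stand below 0.09 m).
It fails at once if the lamp-bulb box or the screw carton is shifted more than 40 mm (distance of any of bulb_box, screw_box from where it was at the start of the episode above 0.04 m).
It also fails if it takes over 72 s, if anything falls off the work surface, if the arm or the gripper's body presses on something with over 40 N, if the wrist force passes 120 N, or if a joint passes its speed limit or range.

ROBOT

A 7-joint arm with a two-finger parallel gripper is mounted at the origin on a cart in front of the work surface, level with it; the furniture and walls round the work are solid. World frame = base frame: x ahead of the robot, y to its left, z up, the work surface at z = 0. Lengths are in m, angles in rad, forces in N, time in s.
With the tool pointing down it reaches from about 0.35 to 0.9 m from the base axis. Payload 8.1 kg.
Tool frame: the origin (TCP) lies at the very end of the fingers, on their centre line; the grasp point (between the pads) lies 19 mm behind it (arm.tcp_to_grasp is the distance from the TCP to the grasp point, in m); z points along the fingers, y is the line along which they close (so a half turn about z gives the same grasp; the last joint's range is limited). The gripper opens to 92 mm and grips with 3 to 60 N. Pads are 19 mm wide; open, the fingers measure 130 mm over their backs; the gripper's body (75 mm by 190 mm) begins 47 mm behind the grasp point.
Start: joints at [1.138, 0.434, 0.025, 1.573, -0.012, 1.134, -0.075], TCP at [0.202, -0.591, 0.227] pointing down, gripper open.
Joint ranges: [-2.62, 2.62], [-0.44, 2.09], [-1.27, 1.32], [0.08, 2.57], [-1.32, 4.46], [0.12, 2], [-2.74, 2.74]. Speed limits (rad/s): [2.22, 2.22, 3.01, 3.01, 3.14, 3.14, 3.14].

INTERFACE

Orientations are given as a rotation vector (axis times angle).
In Python, from cell import arm, readout, get_image gives the robot as it stands (arm), with the cameras as plain functions and the readings (readout).
- The arm moves only by the shell command python3 nudge.py 'ROWS' [FORCE]. ROWS is a JSON list of rows, 1 to 10 of them, each an object with the fields d (a list: dx, dy, dz in m), yaw (a turn about the tool's z in rad), aperture (the opening from 0.0 (shut) to 1.0 (fully open)); a field left out counts as zero (the opening has to be given); each row shifts and turns the commanded pose from where the row before left it, along the tool's axes as they then stand; what a row does not reach is not made up. A row lasts 1/10 s, in which the tool goes at most 0.05 m and 0.15 rad, less where a joint would pass 70% of its speed; a pose out of reach is approached as far as the arm can. The fingers move at their own pace and stop on an object; FORCE is the grip in N (left out, the last holds). Time passes only in rows, so rows that do not move let the fingers close. It prints the time, the measured TCP pose, the force, the opening and the grip force at its end. Input that does not fit is refused with a message, and nothing moves.
- readout.observe(): the state, without advancing time (a new reading comes with each control period).
- get_image(name): name is "scene" or "side" or "wrist"; returns a dict with "image" (384x512x3 uint8, blue, green, red), "fx", "fy", "cx", "cy" (pixels), "distortion" ([k1, k2, p1, p2, k3] as OpenCV has them; the pictures are not rectified), "cam_to_world" (4x4, takes a point from camera to world coordinates); the wrist camera has in their place "mount" (4x4, takes a point from camera to tool coordinates, whose origin is the TCP and whose axes are the flange's). Camera axes: x right, y down, z forward; pixel columns grow to the right and rows downward; lengths in m; the calibration is good to about 2 mm. A picture is of the moment at which its call begins: read the wrist's pose just before it. There is no depth.
- arm.sign_off(): hands the job in; it is judged then, once.
The state is a dict: "clock": time; "joints": joint angles; "dq": joint speeds; "joint_efforts": joint torques, N m; "position": TCP position; "ee_rot": TCP orientation; "force": force on the tool from outside, world axes, zero at the start; "ft_torque": the same for the moment, N m; "width": opening from 0.0 (shut) to 1.0 (fully open); "gripper_force": force on a finger pad.
Only numpy, scipy, OpenCV 4.12 (cv2) and the standard library are available. Lean on these libraries where they do the work, as an engineer would, in place of code of your own. Each camera call takes 0.05 s, during which the arm holds its last target. There are 200 camera calls.

## Working session

There is one attempt and no reset: what is moved stays moved. The work goes in short steps, Python scripts to look and compute and a shell command to move; the robot and the scene stay as the last step left them, time stands still between calls to the robot, and variables do not carry over. Pictures are saved under pics/ and viewed, at most 10 in all, crops included, and the job is handed in when it is done.

```bash
ls; mkdir -p pics
cat > h.py <<'E'
import numpy as np, cv2
from cell import arm, readout, get_image
from scipy.spatial.transform import Rotation as R
def snap(n,f):
    s=readout.observe(); d=get_image(n); cv2.imwrite(f'pics/{f}.png',d['image'])
    if n=='wrist':
        T=np.eye(4);T[:3,:3]=R.from_rotvec(s['ee_rot']).as_matrix();T[:3,3]=s['position']
        d['cam_to_world']=T@np.array(d['mount'])
    np.save(f'pics/{f}.npy',d,allow_pickle=True); return d
def load(f): return np.load(f'pics/{f}.npy',allow_pickle=True).item()
def ray(d,uv):
    K=np.array([[d['fx'],0,d['cx']],[0,d['fy'],d['cy']],[0,0,1.]])
    p=cv2.undistortPoints(np.array(uv,float).reshape(-1,1,2),K,np.array(d['distortion'],float)).reshape(-1,2)
    T=np.array(d['cam_to_world']); v=np.c_[p,np.ones(len(p))]@T[:3,:3].T
    return T[:3,3],v/np.linalg.norm(v,axis=1)[:,None]
def plane(d,uv,z):
    o,v=ray(d,uv); return o+v*((z-o[2])/v[:,2])[:,None]
def tri(d1,u1,d2,u2):
    o1,v1=ray(d1,u1);o2,v2=ray(d2,u2);out=[]
    for a,b in zip(v1,v2):
        s=np.linalg.lstsq(np.c_[a,-b],o2-o1,rcond=None)[0]
        p,q=o1+s[0]*a,o2+s[1]*b; out.append(np.r_[(p+q)/2,np.linalg.norm(p-q)])
    return np.array(out)
def proj(d,P):
    T=np.linalg.inv(np.array(d['cam_to_world']));K=np.array([[d['fx'],0,d['cx']],[0,d['fy'],d['cy']],[0,0,1.]])
    return cv2.projectPoints(np.array(P,float).reshape(-1,1,3),cv2.Rodrigues(T[:3,:3])[0],T[:3,3],K,np.array(d['distortion'],float))[0].reshape(-1,2)
E
python3 - <<'E'
from h import *
a=snap('scene','scene0');b=snap('side','side0')
for d in(a,b): print(np.round(d['cam_to_world'],3))
s=readout.observe(); print(s['position'],s['ee_rot'],arm.tcp_to_grasp,s['clock'])
E
```

```text
cell.py
nudge.py
pics
[[-0.925 -0.267  0.272  0.258]
 [-0.38   0.684 -0.622  0.655]
 [-0.02  -0.679 -0.734  0.932]
 [ 0.     0.     0.     1.   ]]
[[-0.933 -0.194  0.303  0.274]
 [-0.359  0.502 -0.787  0.768]
 [ 0.    -0.843 -0.538  0.652]
 [ 0.     0.     0.     1.   ]]
[ 0.20224298 -0.59089838  0.22604973] [-3.09768676e+00 -5.15522198e-01  5.46114702e-04] 0.0188 0.1
```

View pics/scene0.png

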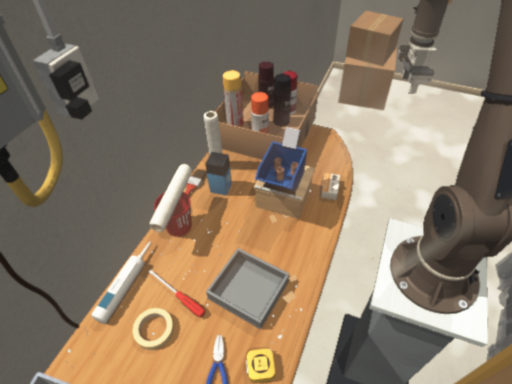

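View pics/side0.png

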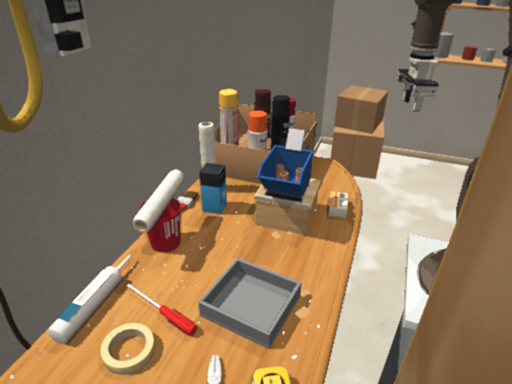

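The scene view shows the tub at about (281,168), its pale tab at (291,137), the bin at (248,288), the bulb box at (219,173) and the screw carton at (331,186). The side view shows the tub at (287,172), the tab at (295,138) and the bin at (250,300). Next I'll zoom in on the stand and segment the bin.

Run:
```python
from h import *
a=load('scene0');b=load('side0')
c=lambda d,x,y:cv2.resize(d['image'][y:y+110,x:x+150],None,fx=5,fy=5,interpolation=cv2.INTER_CUBIC)[:,:750]
A=cv2.resize(a['image'][120:220,200:350],(600,400),interpolation=cv2.INTER_CUBIC);B=cv2.resize(b['image'][120:240,195:355],(640,480),interpolation=cv2.INTER_CUBIC)
cv2.imwrite('pics/cA.png',cv2.resize(a['image'][120:230,200:350],None,fx=5,fy=5,interpolation=cv2.INTER_CUBIC))
cv2.imwrite('pics/cB.png',cv2.resize(b['image'][120:240,200:350],None,fx=5,fy=5,interpolation=cv2.INTER_CUBIC))
q={}
for n,d,box in(('a',a,(190,240,310,335)),('b',b,(185,250,315,350))):
    im=d['image'];hsv=cv2.cvtColor(im,cv2.COLOR_BGR2HSV)
    m=(hsv[...,1]<70).astype(np.uint8)*255; k=np.zeros_like(m);k[box[1]:box[3],box[0]:box[2]]=1;m*=k
    cs=max(cv2.findContours(m,0,2)[0],key=cv2.contourArea);h=cv2.convexHull(cs)
    for e in(.02,.03): print(n,cv2.contourArea(cs),cv2.approxPolyDP(h,e*cv2.arcLength(h,True),True).reshape(-1,2).tolist())
```

```text
a 3672.0 [[237, 249], [288, 274], [260, 327], [208, 297]]
a 3672.0 [[237, 249], [288, 274], [260, 327], [208, 297]]
b 5448.5 [[237, 258], [300, 282], [268, 347], [200, 315], [199, 301]]
b 5448.5 [[237, 258], [300, 282], [268, 347], [200, 315]]
```

View pics/cA.png

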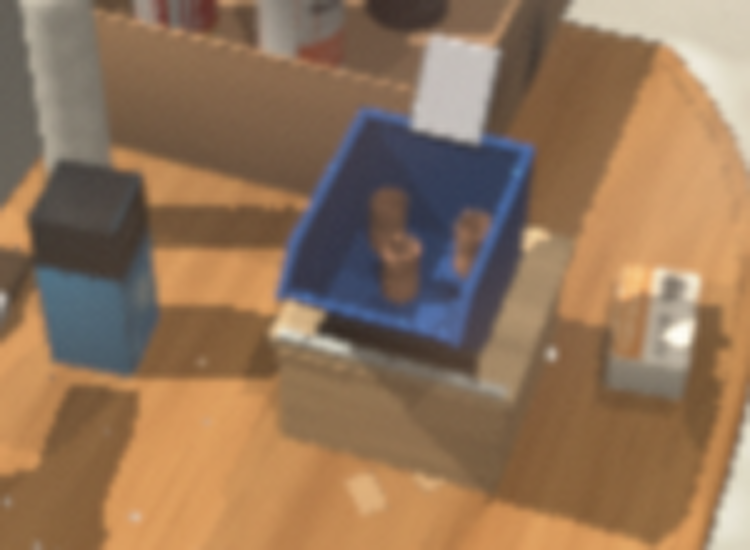

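View pics/cB.png

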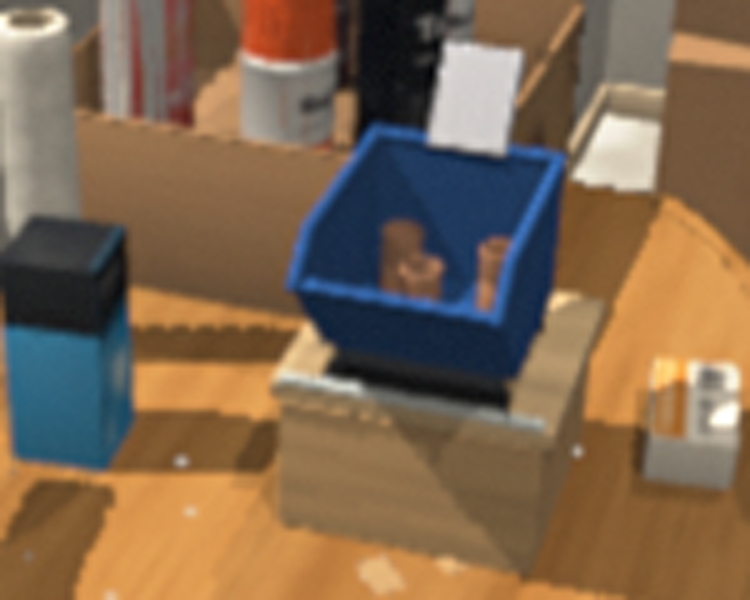

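The crops show these points, in crop pixels (5x, so original = crop/5 + offset):

| Point | Scene crop | Side crop |
|---|---|---|
| Tab corners, from top left, clockwise | (427,37), (497,45), (482,143), (413,128) | (445,42), (522,50), (505,157), (430,148) |
| Rim, back left and right | (362,112), (532,148) | (375,128), (563,158) |
| Lip ends | (280,297), (455,347) | (292,285), (497,318) |
| Strip ends | (273,337), (510,393) | (272,387), (547,430) |

The couplings stand in the tub.

Run:
```python
from h import *
np.set_printoptions(precision=4,suppress=True)
a=load('scene0');b=load('side0')
A=np.array([(427,37),(497,45),(482,143),(413,128),(362,112),(532,148),(280,297),(455,347),(273,337),(510,393),(283,430),(495,493)])/5+[199.6,119.6]
B=np.array([(445,42),(522,50),(505,157),(430,148),(375,128),(563,158),(292,285),(497,318),(272,387),(547,430),(283,520),(525,575)])/5+[199.6,119.6]
t=tri(a,A,b,B);print(t)
d=t[:,:3]
f=lambda i,j:np.degrees(np.arctan2(*(d[j]-d[i])[[1,0]]))
print('dirs y-axis',[f(i,j) for i,j in((0,1),(3,2),(4,5),(6,7),(8,9),(10,11))])
for z in(.104,): print('strip',plane(a,A[8:10],z),plane(b,B[8:10],z))
print('foot of stand',plane(a,A[10:12],0),plane(b,B[10:12],0))
print('lip189',plane(a,A[6:8],.189),plane(b,B[6:8],.189))
print('rimback.21',plane(a,A[4:6],.21),plane(b,B[4:6],.21))
print('bin .045',plane(a,[[237,249],[288,274],[208,297]],.045),plane(b,[[237,258],[300,282],[199.5,301]],.045))
print('bintri',tri(a,[[237,249],[288,274],[208,297]],b,[[237,258],[300,282],[199.5,301]]))
```

```text
[[ 0.5236 -0.1661  0.2588  0.0005]
 [ 0.4827 -0.1774  0.256   0.0001]
 [ 0.4795 -0.1452  0.2055  0.0018]
 [ 0.5234 -0.1455  0.2035  0.0003]
 [ 0.5531 -0.1356  0.215   0.0001]
 [ 0.4482 -0.1473  0.2096  0.0008]
 [ 0.5496  0.0062  0.1904  0.0007]
 [ 0.4421  0.0128  0.1978  0.0008]
 [ 0.5799 -0.0476  0.0899  0.0013]
 [ 0.4243 -0.0531  0.0952  0.0015]
 [ 0.5742 -0.048  -0.0016  0.0013]
 [ 0.4271 -0.0498 -0.0024  0.0028]]
dirs y-axis [np.float64(-164.5728110154684), np.float64(179.6458646246026), np.float64(-173.61076289630327), np.float64(176.45896515975397), np.float64(-177.9797936726662), np.float64(-179.3053879685519)]
strip [[ 0.5739 -0.0359  0.104 ]
 [ 0.4218 -0.0456  0.104 ]] [[ 0.5729 -0.027   0.104 ]
 [ 0.4227 -0.0401  0.104 ]]
foot of stand [[ 0.5744 -0.0468  0.    ]
 [ 0.4253 -0.0481  0.    ]] [[ 0.5728 -0.0461  0.    ]
 [ 0.428  -0.0468  0.    ]]
lip189 [[0.5498 0.0049 0.189 ]
 [0.4438 0.0051 0.189 ]] [[ 0.5508  0.0038  0.189 ]
 [ 0.4457 -0.0018  0.189 ]]
rimback.21 [[ 0.5552 -0.1411  0.21  ]
 [ 0.4477 -0.1469  0.21  ]] [[ 0.5563 -0.146   0.21  ]
 [ 0.4484 -0.1465  0.21  ]]
bin .045 [[0.5484 0.1582 0.045 ]
 [0.3844 0.1799 0.045 ]
 [0.5576 0.3219 0.045 ]] [[0.5472 0.1557 0.045 ]
 [0.385  0.178  0.045 ]
 [0.5689 0.3077 0.045 ]]
bintri [[0.5459 0.1608 0.0499 0.0017]
 [0.384  0.1822 0.0493 0.0004]
 [0.5465 0.3379 0.0855 0.0054]]
```

The measured heights agree with the text: tab top 0.257, lip 0.19–0.197, bin rim 0.049. Stand x points along world +y, with the stand centre near (0.50,-0.122). The bin is near (0.477,0.248) and yawed about 8° off the stand. I'll rise, align with the bin and pass over the tub, taking a wrist picture there.

```bash
python3 nudge.py '[{"d":[0, 0, -0.022], "yaw":0.058, "aperture":1}, {"d":[0, 0, -0.022], "yaw":0.058, "aperture":1}, {"d":[0, 0, -0.022], "yaw":0.058, "aperture":1}, {"d":[0, 0, -0.022], "yaw":0.058, "aperture":1}, {"d":[0, 0, -0.022], "yaw":0.058, "aperture":1}, {"d":[0, 0, -0.022], "yaw":0.058, "aperture":1}, {"d":[0, 0, -0.022], "yaw":0.058, "aperture":1}, {"d":[0, 0, -0.022], "yaw":0.058, "aperture":1}]' 40; python3 nudge.py '[{"d":[0.015, -0.037, 0], "aperture":1}, {"d":[0.015, -0.037, 0], "aperture":1}, {"d":[0.015, -0.037, 0], "aperture":1}, {"d":[0.015, -0.037, 0], "aperture":1}, {"d":[0.015, -0.037, 0], "aperture":1}, {"d":[0.015, -0.037, 0], "aperture":1}, {"d":[0.015, -0.037, 0], "aperture":1}, {"d":[0.015, -0.037, 0], "aperture":1}, {"d":[0.015, -0.037, 0], "aperture":1}, {"d":[0.015, -0.037, 0], "aperture":1}]'; python3 nudge.py '[{"d":[0.015, -0.037, 0], "aperture":1}, {"d":[0.015, -0.037, 0], "aperture":1}, {"d":[0.015, -0.037, 0], "aperture":1}, {"d":[0.015, -0.037, 0], "aperture":1}, {"aperture":1}, {"aperture":1}]'
python3 - <<'E'
from h import *
d=snap('wrist','w1'); print(np.round(d['cam_to_world'],3)); print(readout.observe()['position'],readout.observe()['ee_rot'],readout.observe()['joints'])
E
```

```text
clock: 0.9
position: [0.2023, -0.5911, 0.4032]
ee_rot: [-3.134, 0.215, 0.001]
force: [-0.2, -0.0, -0.3]
width: 0.998
gripper_force: 0.0
clock: 1.9
position: [0.4009, -0.2431, 0.4026]
ee_rot: [-3.134, 0.211, 0.001]
force: [0.4, -0.2, -0.3]
width: 1.002
gripper_force: 0.0
clock: 2.5
position: [0.4798, -0.1055, 0.4023]
ee_rot: [3.135, -0.207, -0.002]
force: [-1.0, 0.0, -0.1]
width: 1.002
gripper_force: 0.0
[[-0.132 -0.956 -0.264  0.551]
 [-0.991  0.127  0.036 -0.114]
 [-0.001  0.266 -0.964  0.56 ]
 [ 0.     0.     0.     1.   ]]
[ 0.47947156 -0.10671474  0.40235185] [ 3.13399363e+00 -2.10895065e-01 -1.53282933e-03] [ 0.34962749  0.13411728 -0.27703616  1.56210462  0.03736429  1.45148211
 -1.63470922]
```

View pics/w1.png

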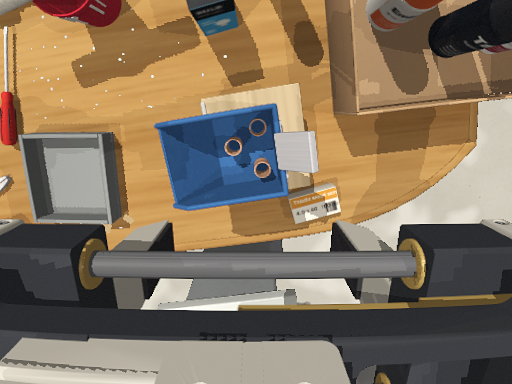

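The wrist view shows the bin rim corners near (20,135), (114,132), (120,222) and (35,221). The tub lip ends are at (156,124) and (176,209), the rim back corners at (275,104) and (288,193), and the tab's far edge runs from (315,131) to (318,172). The stand top corners are at (202,99) and (298,84). I'll put these into metres.

Run:
```python
from h import *
np.set_printoptions(precision=4,suppress=True)
a=load('scene0');b=load('side0');w=load('w1')
im=w['image'];hsv=cv2.cvtColor(im,cv2.COLOR_BGR2HSV)
def quad(m,box,e=.03):
    k=np.zeros(m.shape,np.uint8);k[box[1]:box[3],box[0]:box[2]]=255;k&=(m*255).astype(np.uint8)
    k=cv2.morphologyEx(k,cv2.MORPH_OPEN,np.ones((3,3)))
    c=max(cv2.findContours(k,0,2)[0],key=cv2.contourArea);h=cv2.convexHull(c)
    return cv2.approxPolyDP(h,e*cv2.arcLength(h,True),True).reshape(-1,2).astype(float)
S=hsv[...,1].astype(int);H=hsv[...,0]
qb=quad(S<80,(10,120,135,235));qt=quad((abs(H.astype(int)-112)<12)&(S>120),(145,90,300,220));qq=quad(S<50,(265,115,330,185))
print(qb.tolist(),qt.tolist(),qq.tolist())
print('bin',plane(w,qb,.045));print('tub.2',plane(w,qt,.2))
print('tab top edge .255',plane(w,qq,.255)); print('tab .205',plane(w,qq,.205))
print('stand top .1',plane(w,[[202,99],[298,84]],.1))
print('rim',plane(w,[[275,104],[288,193]],.21),'lip',plane(w,[[156,124],[176,209]],.189))
AT=np.array([(427,37),(497,45),(362,112),(532,148),(280,297),(455,347),(273,337)])/5+[199.6,119.6]
print('tri',tri(a,AT,w,[(315,131),(318,172),(275,104),(288,193),(156,124),(176,209),(202,99)]))
print('tri bin',tri(a,[[237,249],[288,274]],w,[(114,132),(120,222)]))
```

```text
[[112.0, 132.0], [121.0, 216.0], [104.0, 234.0], [10.0, 234.0], [18.0, 135.0]] [[275.0, 104.0], [287.0, 194.0], [175.0, 207.0], [155.0, 124.0]] [[313.0, 131.0], [317.0, 171.0], [279.0, 169.0], [274.0, 134.0]]
bin [[0.5485 0.1329 0.045 ]
 [0.3946 0.1552 0.045 ]
 [0.3629 0.1982 0.045 ]
 [0.3859 0.3952 0.045 ]
 [0.5702 0.3099 0.045 ]]
tub.2 [[ 0.5543 -0.1418  0.2   ]
 [ 0.4429 -0.1445  0.2   ]
 [ 0.4445  0.0003  0.2   ]
 [ 0.5509  0.0036  0.2   ]]
tab top edge .255 [[ 0.5224 -0.1731  0.255 ]
 [ 0.4803 -0.1739  0.255 ]
 [ 0.4877 -0.1343  0.255 ]
 [ 0.5245 -0.1332  0.255 ]]
tab .205 [[ 0.5177 -0.1827  0.205 ]
 [ 0.4688 -0.1837  0.205 ]
 [ 0.4773 -0.1376  0.205 ]
 [ 0.5202 -0.1363  0.205 ]]
stand top .1 [[ 0.5772 -0.0419  0.1   ]
 [ 0.5796 -0.1867  0.1   ]]
rim [[ 0.5542 -0.1411  0.21  ]
 [ 0.447  -0.145   0.21  ]] lip [[0.5507 0.006  0.189 ]
 [0.4384 0.003  0.189 ]]
tri [[ 0.5239 -0.1745  0.253   0.0043]
 [ 0.4809 -0.1736  0.2596  0.0016]
 [ 0.5547 -0.1409  0.2104  0.0009]
 [ 0.4474 -0.145   0.2116  0.0003]
 [ 0.5501  0.0056  0.1896  0.0012]
 [ 0.4412  0.004   0.1895  0.0058]
 [ 0.5769 -0.0416  0.0971  0.0008]]
tri bin [[0.5522 0.1429 0.0197 0.0091]
 [0.3824 0.1698 0.03   0.0091]]
```

Everything agrees. The tub's origin is about (0.4995,-0.097), with yaw about 91.3° and the tab point near (0.501,-0.157,0.235). The bin's centre is about (0.477,0.246), with yaw 82°. I'll go to the middle of its far wall, (0.488,0.321).

```bash
python3 nudge.py '[{"d":[-0.004, -0.035, 0], "aperture":0.6}, {"d":[-0.004, -0.035, 0], "aperture":0.6}, {"d":[-0.004, -0.035, 0], "aperture":0.6}, {"d":[-0.004, -0.035, 0], "aperture":0.6}, {"d":[-0.004, -0.035, 0], "aperture":0.6}, {"d":[-0.004, -0.035, 0], "aperture":0.6}, {"d":[-0.004, -0.035, 0], "aperture":0.6}, {"d":[-0.004, -0.035, 0], "aperture":0.6}, {"d":[-0.004, -0.035, 0], "aperture":0.6}, {"d":[-0.004, -0.035, 0], "aperture":0.6}]'; python3 nudge.py '[{"d":[-0.004, -0.035, 0], "aperture":0.6}, {"d":[-0.005, -0.035, 0], "aperture":0.6}, {"d":[0, 0, 0.04], "aperture":0.6}, {"d":[0, 0, 0.04], "aperture":0.6}, {"d":[0, 0, 0.04], "aperture":0.6}, {"d":[0, 0, 0.04], "aperture":0.6}, {"d":[0, 0, 0.04], "aperture":0.6}, {"d":[0, 0, 0.04], "aperture":0.6}, {"d":[0, 0, 0.04], "aperture":0.6}, {"aperture":0.6}]'
python3 - <<'E'
from h import *
d=snap('wrist','w2');e=snap('side','s2')
cv2.imwrite('pics/c2.png',np.hstack([cv2.resize(d['image'],(400,300)),cv2.resize(e['image'][200:350,170:370],(400,300))]))
E
```

```text
clock: 3.55
position: [0.4877, 0.2454, 0.4027]
ee_rot: [3.133, -0.216, 0.001]
force: [0.3, -0.3, -1.1]
width: 0.595
gripper_force: 0.0
clock: 4.55
position: [0.4858, 0.3121, 0.1178]
ee_rot: [3.127, -0.214, -0.01]
force: [-0.3, -1.2, 0.3]
width: 0.6
gripper_force: 0.0
```

View pics/c2.png

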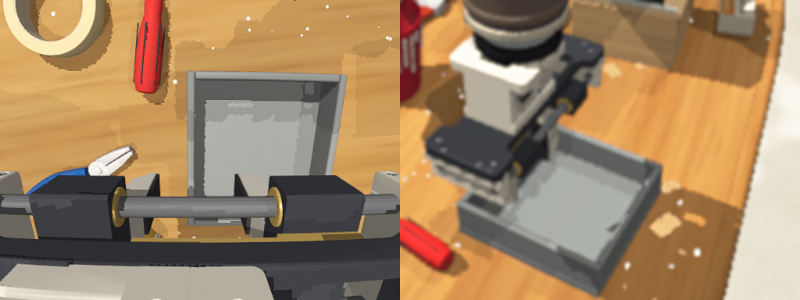

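The open fingers straddle the far wall: the wall is at about 190 in the left half, with the fingers at 145 and 250. I'll descend and pinch.

```bash
python3 nudge.py '[{"d":[0, -0.003, 0.025], "aperture":0.6}, {"d":[0, -0.003, 0.025], "aperture":0.6}, {"d":[0, 0, 0.025], "aperture":0.6}, {"d":[0, 0, 0.015], "aperture":0.6}, {"aperture":0}, {"aperture":0}, {"aperture":0}, {"aperture":0}, {"aperture":0}]' 50
python3 - <<'E'
from h import *
e=readout.observe();print(e['joints'])
E
```

```text
clock: 5.55
position: [0.4888, 0.3228, 0.0336]
ee_rot: [-3.134, 0.211, -0.002]
force: [0.3, -0.5, -0.4]
width: 0.212
gripper_force: 0.0
[-0.39248598  0.63165395 -0.40641184  1.83552063  0.35210938  0.74440055
 -2.6957107 ]
```

```bash
python3 nudge.py '[{"d":[0, 0, 0.005], "aperture":0}, {"aperture":0}, {"aperture":0}, {"aperture":0}]' 55
```

```text
clock: 5.95
position: [0.488, 0.3227, 0.0274]
ee_rot: [3.135, -0.21, -0.001]
force: [0.7, -0.7, -2.4]
width: 0.087
gripper_force: 55.0
```

```bash
python3 nudge.py '[{"d":[0.001, 0.006, 0], "aperture":0}, {"d":[0.002, 0.012, 0], "aperture":0}, {"d":[0.002, 0.012, 0], "aperture":0}, {"d":[0.002, 0.012, 0], "aperture":0}, {"d":[0.002, 0.012, 0], "aperture":0}, {"d":[0.002, 0.012, 0], "aperture":0}, {"d":[0.002, 0.012, 0], "aperture":0}, {"d":[0.002, 0.012, 0], "aperture":0}, {"d":[0.001, 0.006, 0], "aperture":0}, {"aperture":0}]'; python3 nudge.py '[{"yaw":-0.03, "aperture":0}, {"yaw":-0.03, "aperture":0}, {"yaw":-0.03, "aperture":0}, {"yaw":-0.03, "aperture":0}, {"yaw":-0.03, "aperture":0}, {"yaw":-0.007, "aperture":0}, {"aperture":0}, {"aperture":0}]'
python3 - <<'E'
from h import *
e=snap('side','s3');s=readout.observe();print(s['joints'],s['position'],s['ee_rot'])
snap('scene','sc3')
cv2.imwrite('pics/c3.png',np.hstack([cv2.resize(e['image'][140:340,160:360],(400,400)),cv2.resize(load('sc3')['image'][130:330,160:360],(400,400))]))
E
```

```text
clock: 6.95
position: [0.4914, 0.2236, 0.0276]
ee_rot: [3.133, -0.213, -0.001]
force: [-0.2, -0.3, -1.6]
width: 0.081
gripper_force: 55.0
clock: 7.75
position: [0.4914, 0.2255, 0.0277]
ee_rot: [-3.141, -0.035, -0.0]
force: [-0.7, 1.7, -3.2]
width: 0.085
gripper_force: 55.0
[-0.2041157   0.59557738 -0.44945616  1.94872309  0.39608102  0.68371298
 -2.44581281] [0.49141631 0.22541963 0.02775554] [-3.14123378e+00 -3.52819453e-02 -2.98713878e-04]
```

View pics/c3.png

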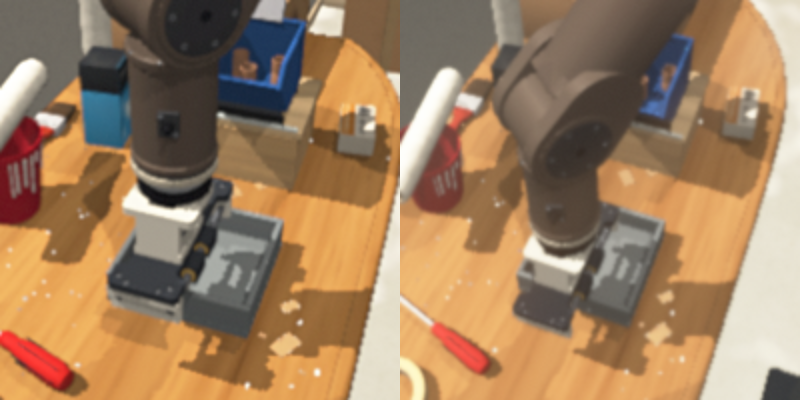

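The bin followed and is now square with the stand. I'll slide it the last 0.10 m.

```bash
python3 nudge.py '[{"d":[0, 0.006, 0], "aperture":0}, {"d":[0, 0.012, 0], "aperture":0}, {"d":[0, 0.012, 0], "aperture":0}, {"d":[0, 0.012, 0], "aperture":0}, {"d":[0, 0.012, 0], "aperture":0}, {"d":[0, 0.012, 0], "aperture":0}, {"d":[0, 0.012, 0], "aperture":0}, {"d":[0, 0.010, 0], "aperture":0}, {"d":[0, 0.006, 0], "aperture":0}, {"d":[0, 0.006, 0], "aperture":0}]';python3 nudge.py '[{"aperture":0}, {"aperture":0}, {"aperture":0.4}, {"aperture":0.4}, {"aperture":0.4}, {"aperture":0.4}, {"d":[0, 0, -0.01], "aperture":0.4}, {"d":[0, 0, -0.02], "aperture":0.4}, {"d":[0, 0, -0.03], "aperture":0.4}, {"d":[0, 0, -0.03], "aperture":0.4}]'
python3 - <<'E'
from h import *
s=readout.observe();print(s['joints'],readout.observe()['position'])
E
```

```text
clock: 8.85
position: [0.4937, 0.125, 0.0277]
ee_rot: [-3.141, -0.036, -0.0]
force: [-0.3, 0.4, -2.1]
width: 0.086
gripper_force: 55.0
clock: 9.85
position: [0.4932, 0.1255, 0.1192]
ee_rot: [-3.141, -0.036, 0.001]
force: [0.5, 0.1, -0.0]
width: 0.4
gripper_force: 0.0
[ 0.05540671  0.43098215 -0.53706976  1.94700704  0.29060934  0.84016741
 -2.18521247] [0.49322695 0.12548063 0.1192126 ]
```

The bin is in place. The rows can't tilt the tool, so I'll keep it vertical and pinch the tab across its 44 mm width. The pads then act as a hinge along stand y while the tub rocks. The geometry works: over 80° the grip point swings forward on a symmetric arc about the foot. I'll rise and turn -90°, because J7 is near its limit the other way.

```bash
python3 nudge.py '[{"d":[0, 0, -0.03], "aperture":0.9}, {"d":[0, 0, -0.03], "aperture":0.9}, {"d":[0, 0, -0.03], "yaw":-0.14, "aperture":0.9}, {"d":[0, 0, -0.03], "yaw":-0.14, "aperture":0.9}, {"d":[0, 0, -0.03], "yaw":-0.14, "aperture":0.9}, {"d":[0, 0, -0.03], "yaw":-0.14, "aperture":0.9}, {"d":[0, 0, -0.03], "yaw":-0.14, "aperture":0.9}, {"d":[0, 0, -0.03], "yaw":-0.14, "aperture":0.9}, {"yaw":-0.14, "aperture":0.9}, {"yaw":-0.14, "aperture":0.9}]' 25;python3 nudge.py '[{"yaw":-0.14, "aperture":0.9}, {"yaw":-0.14, "aperture":0.9}, {"yaw":-0.141, "aperture":0.9}, {"aperture":0.9}, {"aperture":0.9}]'
python3 - <<'E'
from h import *
s=readout.observe();print(s['joints']); M=R.from_rotvec(s['ee_rot']).as_matrix();print(M.round(4)); p=np.array(s['position'])
d=snap('wrist','w4');snap('scene','sc4');snap('side','s4')
print('to tab .33:',M.T@(np.array([.501,-.157,.33])-p))
im=np.hstack([cv2.resize(d['image'],(400,300)),cv2.resize(load('sc4')['image'][130:280,190:390],(400,300))]);cv2.imwrite('pics/c4.png',im)
E
```

```text
clock: 10.85
position: [0.4935, 0.1258, 0.3595]
ee_rot: [2.636, 1.707, 0.003]
force: [-0.2, -0.2, -0.3]
width: 0.902
gripper_force: 0.0
clock: 11.35
position: [0.4934, 0.1254, 0.3581]
ee_rot: [2.234, 2.209, 0.0]
force: [0.3, 0.6, 0.6]
width: 0.896
gripper_force: 0.0
[ 0.34725892  0.27439841 -0.89177634  1.58064613  0.21614661  1.39003983
 -0.57641376]
[[ 1.120e-02  9.999e-01  2.000e-04]
 [ 9.999e-01 -1.120e-02 -0.000e+00]
 [-0.000e+00  2.000e-04 -1.000e+00]]
to tab .33: [-0.28225055  0.01079025  0.02810461]
```

View pics/c4.png

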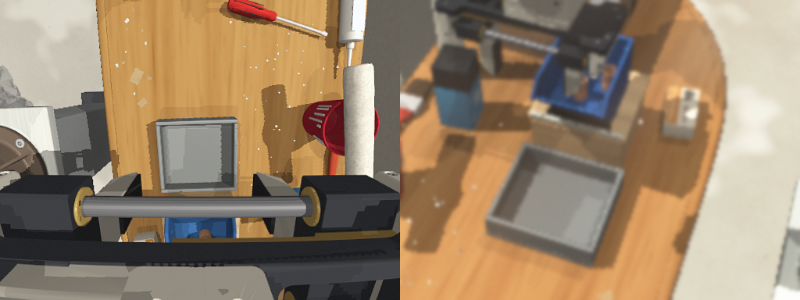

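The bin sits in front of the stand. Its rim corners in the scene crop are about (527,146), (622,168), (488,222) and (598,255). The arm has turned and is clear. Checking the bin's pose:

Run:
```python
from h import *
np.set_printoptions(precision=4,suppress=True)
c=load('sc4')
A=(np.array([(527,146),(622,168),(488,222),(598,255)])-[400,0])/2+[190,130]
t=plane(c,A,.045);print(t,t.mean(0))
w=load('w4');Q=np.array([(157,119),(240,117),(160,192),(239,192)])*1.28
t=plane(w,Q,.045);print(t,t.mean(0))
```

```text
[[ 0.5714 -0.0198  0.045 ]
 [ 0.4153 -0.0326  0.045 ]
 [ 0.5682  0.1362  0.045 ]
 [ 0.399   0.1295  0.045 ]] [0.4885 0.0533 0.045 ]
[[ 0.4122  0.134   0.045 ]
 [ 0.5821  0.1362  0.045 ]
 [ 0.4095 -0.0294  0.045 ]
 [ 0.5863 -0.0314  0.045 ]] [0.4975 0.0523 0.045 ]
```

```bash
python3 nudge.py '[{"d":[-0.02, 0.001, 0], "yaw":-0.034, "aperture":0.9}, {"d":[-0.03, 0.001, 0], "aperture":0.9}, {"d":[-0.03, 0.001, 0], "aperture":0.9}, {"d":[-0.03, 0, 0], "aperture":0.9}, {"d":[-0.03, 0, 0], "aperture":0.9}, {"d":[-0.03, 0, 0], "aperture":0.9}, {"d":[-0.03, 0, 0], "aperture":0.9}, {"d":[-0.03, 0, 0], "aperture":0.9}, {"d":[-0.03, 0, 0], "aperture":0.9}, {"d":[-0.02, 0, 0], "aperture":0.9}]'
python3 - <<'E'
from h import *
s=readout.observe();print(s['joints']); M=R.from_rotvec(s['ee_rot']).as_matrix();p=np.array(s['position'])
print(M.round(3),p,'to tab:',M.T@(np.array([.501,-.161,.2225])-p))
E
```

```text
clock: 12.5
position: [0.5032, -0.157, 0.3576]
ee_rot: [2.196, 2.247, -0.001]
force: [0.5, -0.1, -0.1]
width: 0.9
gripper_force: 0.0
[ 0.79948968  0.28484081 -0.77791219  1.54727692  0.2023929   1.39261546
  0.02861071]
[[-0.023  1.    -0.   ]
 [ 1.     0.023 -0.001]
 [-0.001 -0.    -1.   ]] [ 0.50318797 -0.15700296  0.35760938] to tab: [-0.00386268 -0.0022329   0.13511255]
```

The bin centre comes out at about (0.495,0.052), which is right. Now I'll descend over the tab and take a look before closing.

```bash
python3 nudge.py '[{"d":[-0.002, -0.001, 0.02], "aperture":0.9}, {"d":[-0.002, -0.001, 0.025], "aperture":0.9}, {"d":[0, 0, 0.025], "aperture":0.9}, {"d":[0, 0, 0.025], "aperture":0.9}, {"d":[0, 0, 0.02], "aperture":0.9}, {"d":[0, 0, 0.015], "aperture":0.9}, {"d":[0, 0, 0.005], "aperture":0.9}, {"aperture":0.9}]'
python3 - <<'E'
from h import *
e=snap('side','s5');f=snap('scene','sc5')
cv2.imwrite('pics/c5.png',np.hstack([cv2.resize(e['image'][90:210,230:350],(400,400),interpolation=2),cv2.resize(f['image'][90:210,220:340],(400,400),interpolation=2)]))
E
```

```text
clock: 13.3
position: [0.5013, -0.1585, 0.2224]
ee_rot: [-2.191, -2.25, 0.001]
force: [0.3, -0.0, 0.4]
width: 0.901
gripper_force: 0.0
```

View pics/c5.png

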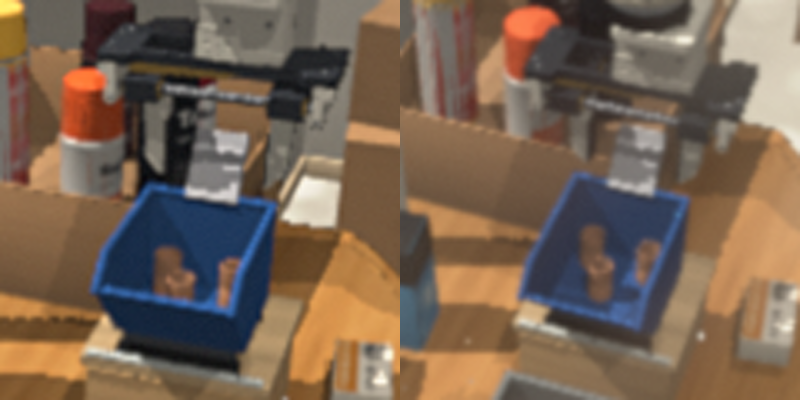

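The fingers straddle the tab (157 and 287, with the tab at 190–245 in the left half), just above the rim. I'll close on it.

```bash
python3 nudge.py '[{"d":[-0.002, 0, 0], "aperture":0.5}, {"aperture":0.3}, {"aperture":0.3}, {"aperture":0.3}, {"aperture":0.3}, {"aperture":0.3}, {"aperture":0.3}, {"aperture":0.3}]' 30
python3 - <<'E'
from h import *
p=np.array(readout.observe()['position']);print(p)
# arc about foot: grasp point rel foot (forward f, up z)
foot=np.array([-.052,.106]); g=np.array([p[1],p[2]+.0188])-foot; print('rel',g,np.hypot(*g),'tub-frame expected',-.1096,.1355)
for t in range(0,85,5):
    a=np.radians(t);f=g[0]*np.cos(a)+g[1]*np.sin(a);z=-g[0]*np.sin(a)+g[1]*np.cos(a)
    if t: print(t,'dx %.4f dz %.4f'%(f-l[0],-(z-l[1])), 'y %.3f tcpz %.3f'%(f+foot[0],z+foot[1]-.0188))
    l=(f,z)
E
```

```text
clock: 14.2
position: [0.5012, -0.1606, 0.2227]
ee_rot: [-2.191, -2.251, 0.001]
force: [-4.6, -1.2, 3.4]
width: 0.478
gripper_force: 30.0
[ 0.50116257 -0.16061312  0.22270905]
rel [-0.10861312  0.13550905] 0.17366493837221186 tub-frame expected -0.1096 0.1355
5 dx 0.0122 dz -0.0090 y -0.148 tcpz 0.232
10 dx 0.0130 dz -0.0079 y -0.135 tcpz 0.240
15 dx 0.0136 dz -0.0067 y -0.122 tcpz 0.246
20 dx 0.0141 dz -0.0055 y -0.108 tcpz 0.252
25 dx 0.0145 dz -0.0042 y -0.093 tcpz 0.256
30 dx 0.0149 dz -0.0029 y -0.078 tcpz 0.259
35 dx 0.0151 dz -0.0016 y -0.063 tcpz 0.261
40 dx 0.0151 dz -0.0003 y -0.048 tcpz 0.261
45 dx 0.0151 dz 0.0010 y -0.033 tcpz 0.260
50 dx 0.0150 dz 0.0023 y -0.018 tcpz 0.258
55 dx 0.0147 dz 0.0036 y -0.003 tcpz 0.254
60 dx 0.0143 dz 0.0049 y 0.011 tcpz 0.249
65 dx 0.0139 dz 0.0061 y 0.025 tcpz 0.243
70 dx 0.0133 dz 0.0073 y 0.038 tcpz 0.236
75 dx 0.0126 dz 0.0084 y 0.051 tcpz 0.227
80 dx 0.0118 dz 0.0095 y 0.063 tcpz 0.218
```

Gripped at 0.478 × 92 = 44 mm, and the grasp is where predicted relative to the foot. I'll rock the first 20° in half steps and check the force.

```bash
python3 nudge.py '[{"d":[0.006, 0, -0.0045], "aperture":0.3}, {"d":[0.006, 0, -0.0045], "aperture":0.3}, {"d":[0.0065, 0, -0.004], "aperture":0.3}, {"d":[0.0065, 0, -0.004], "aperture":0.3}, {"d":[0.0068, 0, -0.0034], "aperture":0.3}, {"d":[0.0068, 0, -0.0033], "aperture":0.3}, {"d":[0.007, 0, -0.0028], "aperture":0.3}, {"d":[0.007, 0, -0.0027], "aperture":0.3}, {"aperture":0.3}]'
python3 - <<'E'
from h import *
e=snap('side','s6');f=snap('scene','sc6')
cv2.imwrite('pics/c6.png',np.hstack([cv2.resize(e['image'][90:210,230:350],(400,400),interpolation=2),cv2.resize(f['image'][90:210,220:340],(400,400),interpolation=2)]))
E
```

```text
clock: 15.1
position: [0.5004, -0.1067, 0.2525]
ee_rot: [2.189, 2.252, 0.001]
force: [0.4, 0.3, -9.8]
width: 0.476
gripper_force: 30.0
```

View pics/c6.png

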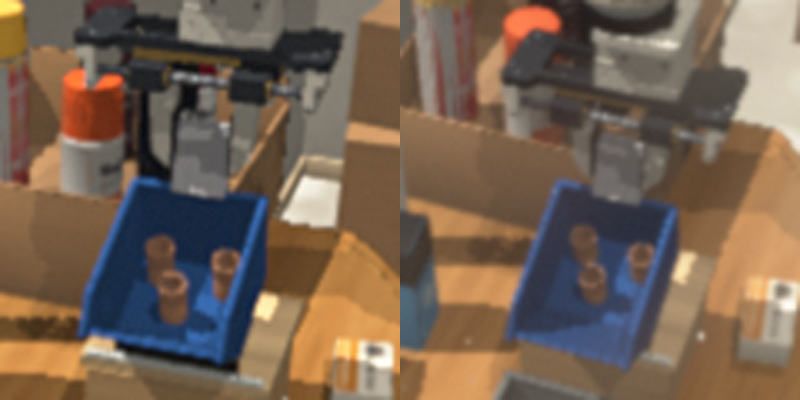

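The tub tilts with the floor turning into view: lip ends at (83,337) and (225,365) in the side crop, (510,335) and (630,365) in the scene crop. A 9.8 N pull-down is close to the tub's weight, so I'll check the angle and foot height from the lip and rim.

Run:
```python
from h import *
np.set_printoptions(precision=4,suppress=True)
A=np.array([(110,335),(230,365),(157,183),(280,207)])/3.3333+[219.6,89.6]
B=np.array([(83,337),(225,365),(132,181),(267,199)])/3.3333+[229.6,89.6]
t=tri(load('sc6'),A,load('s6'),B);print(t)
for th in(15,18,20):
  a=np.radians(th)
  for n,f,z in(('lip',.058,.083),('rim',-.095,.104)): print(th,n,-.052+f*np.cos(a)+z*np.sin(a),.106-f*np.sin(a)+z*np.cos(a))
s=readout.observe();print(s['force'],s['ft_torque'])
```

```text
[[ 0.5536  0.0207  0.1563  0.0001]
 [ 0.4455  0.0098  0.1498  0.0016]
 [ 0.5562 -0.0977  0.2346  0.0009]
 [ 0.4467 -0.1091  0.2323  0.0032]]
15 lip 0.02550567866827519 0.17116033896604646
15 rim -0.11684577280679934 0.23104409521880254
18 lip 0.028809688478239545 0.16701470517875078
18 rim -0.11021260163304505 0.23426649216031598
20 lip 0.030889843901613194 0.1641573192123416
20 rim -0.10570070406879176 0.236219946177673
[-0.2907  0.9361 -7.7379] [-0.1299 -0.1439 -0.0438]
```

The lip is not above its expected height, so the foot isn't raised noticeably. The arc is probably 1–2 mm high, so I'll trim it down and go on to 45° while watching the force.

```bash
python3 nudge.py '[{"d":[0, 0, 0.002], "aperture":0.3}, {"aperture":0.3}]'; python3 nudge.py '[{"d":[0.0072, 0, -0.0022], "aperture":0.3}, {"d":[0.0073, 0, -0.002], "aperture":0.3}, {"d":[0.0074, 0, -0.0016], "aperture":0.3}, {"d":[0.0075, 0, -0.0013], "aperture":0.3}, {"d":[0.0075, 0, -0.0009], "aperture":0.3}, {"d":[0.0075, 0, -0.0007], "aperture":0.3}, {"d":[0.0075, 0, -0.0003], "aperture":0.3}, {"d":[0.0076, 0, 0], "aperture":0.3}, {"d":[0.0076, 0, 0.0003], "aperture":0.3}, {"d":[0.0075, 0, 0.0007], "aperture":0.3}]'
```

```text
clock: 15.4
position: [0.5007, -0.1092, 0.2513]
ee_rot: [2.192, 2.248, -0.001]
force: [-4.6, -3.6, 10.2]
width: 0.478
gripper_force: 30.0
clock: 16.4
position: [0.4991, -0.0338, 0.2596]
ee_rot: [2.191, 2.248, 0.001]
force: [-3.2, -1.7, 8.6]
width: 0.476
gripper_force: 30.0
```

The foot is now pressed on with about 9 N and everything follows the arc. I'll continue to 65°.

```bash
python3 nudge.py '[{"d":[0.0075, 0, 0.001], "aperture":0.3}, {"d":[0.0075, 0, 0.0013], "aperture":0.3}, {"d":[0.0074, 0, 0.0017], "aperture":0.3}, {"d":[0.0073, 0, 0.0019], "aperture":0.3}, {"d":[0.0072, 0, 0.0023], "aperture":0.3}, {"d":[0.0071, 0, 0.0026], "aperture":0.3}, {"d":[0.007, 0, 0.003], "aperture":0.3}, {"d":[0.0069, 0, 0.0031], "aperture":0.3}]'; python3 nudge.py '[{"d":[0.0067, 0, 0.0035], "aperture":0.3}, {"d":[0.0066, 0, 0.0038], "aperture":0.3}, {"d":[0.0064, 0, 0.0041], "aperture":0.3}, {"d":[0.0062, 0, 0.0043], "aperture":0.3}, {"aperture":0.3}]'
python3 - <<'E'
from h import *
snap('side','s7')
E
```

```text
clock: 17.2
position: [0.4981, 0.0262, 0.243]
ee_rot: [2.19, 2.25, 0.006]
force: [-1.8, 2.7, 7.6]
width: 0.479
gripper_force: 30.0
clock: 17.7
position: [0.4977, 0.0535, 0.2271]
ee_rot: [2.189, 2.253, 0.009]
force: [-0.9, 5.1, 7.9]
width: 0.475
gripper_force: 30.0
```

```bash
python3 nudge.py '[{"d":[0.006, 0, 0.0046], "aperture":0.3}, {"d":[0.0058, 0, 0.0048], "aperture":0.3}, {"d":[0.0056, 0, 0.005], "aperture":0.3}, {"aperture":0.3}, {"aperture":0.3}, {"aperture":0.3}, {"aperture":0.3}]'
python3 - <<'E'
from h import *
e=snap('side','s8');f=snap('scene','sc8')
cv2.imwrite('pics/c8.png',np.hstack([cv2.resize(e['image'][100:260,210:370],(400,400),interpolation=2),cv2.resize(f['image'][120:280,200:360],(400,400),interpolation=2)]))
E
```

```text
clock: 18.45
position: [0.4974, 0.0709, 0.2131]
ee_rot: [2.189, 2.252, 0.01]
force: [-1.1, 5.7, 8.0]
width: 0.475
gripper_force: 30.0
```

View pics/c8.png

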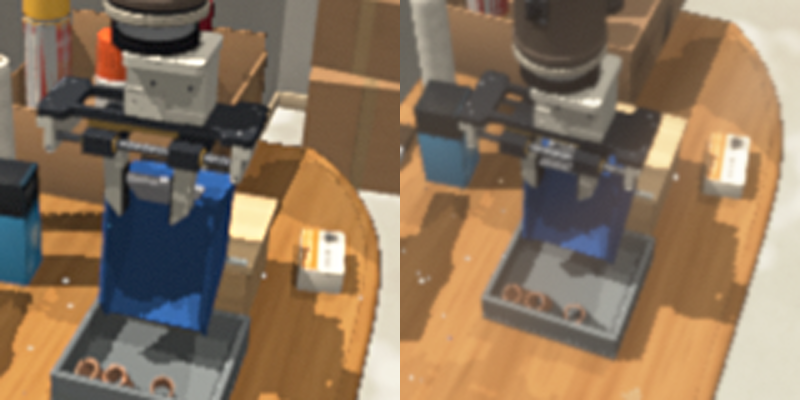

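All three couplings are in the bin: in the side crop at (87,370), (117,376) and (162,388). The boxes are undisturbed. I'll rock back along the same arc.

```bash
python3 nudge.py '[{"d":[-0.0056, 0, -0.005], "aperture":0.3}, {"d":[-0.0058, 0, -0.0048], "aperture":0.3}, {"d":[-0.006, 0, -0.0046], "aperture":0.3}, {"d":[-0.0062, 0, -0.0043], "aperture":0.3}, {"d":[-0.0064, 0, -0.0041], "aperture":0.3}, {"d":[-0.0066, 0, -0.0038], "aperture":0.3}, {"d":[-0.0067, 0, -0.0035], "aperture":0.3}]'; python3 nudge.py '[{"d":[-0.0069, 0, -0.0031], "aperture":0.3}, {"d":[-0.007, 0, -0.003], "aperture":0.3}, {"d":[-0.0071, 0, -0.0026], "aperture":0.3}, {"d":[-0.0072, 0, -0.0023], "aperture":0.3}, {"d":[-0.0073, 0, -0.0019], "aperture":0.3}, {"d":[-0.0074, 0, -0.0017], "aperture":0.3}, {"d":[-0.0075, 0, -0.0013], "aperture":0.3}, {"d":[-0.0075, 0, -0.001], "aperture":0.3}]'; python3 nudge.py '[{"d":[-0.0075, 0, -0.0007], "aperture":0.3}, {"d":[-0.0076, 0, -0.0003], "aperture":0.3}, {"d":[-0.0076, 0, 0], "aperture":0.3}, {"d":[-0.0075, 0, 0.0003], "aperture":0.3}, {"d":[-0.0075, 0, 0.0007], "aperture":0.3}, {"d":[-0.0075, 0, 0.0009], "aperture":0.3}, {"d":[-0.0075, 0, 0.0013], "aperture":0.3}, {"d":[-0.0074, 0, 0.0016], "aperture":0.3}, {"d":[-0.0073, 0, 0.002], "aperture":0.3}, {"d":[-0.0072, 0, 0.0022], "aperture":0.3}]'
```

```text
clock: 19.25
position: [0.4974, 0.0242, 0.2418]
ee_rot: [2.191, 2.25, 0.002]
force: [4.3, 3.9, -0.4]
width: 0.476
gripper_force: 30.0
clock: 20.05
position: [0.4976, -0.0344, 0.2575]
ee_rot: [-2.191, -2.25, 0.002]
force: [0.5, -0.9, -8.5]
width: 0.475
gripper_force: 30.0
clock: 21.05
position: [0.5017, -0.1066, 0.2523]
ee_rot: [2.189, 2.251, 0.005]
force: [-10.1, 10.8, 35.5]
width: 0.478
gripper_force: 30.1
```

The force has risen to 35 N, so I'll look before going on.

Run:
```python
from h import *
e=snap('side','s9');f=snap('scene','sc9')
cv2.imwrite('pics/c9.png',np.hstack([cv2.resize(e['image'][90:210,230:350],(400,400),interpolation=2),cv2.resize(f['image'][90:210,220:340],(400,400),interpolation=2)]))
s=readout.observe();print(s['force'],s['ft_torque'],s['position'])
```

```text
[-4.12437022  5.06432998 13.51743417] [ 1.29319794  1.10775449 -0.00914068] [ 0.5016522  -0.10703133  0.25247573]
```

View pics/c9.png

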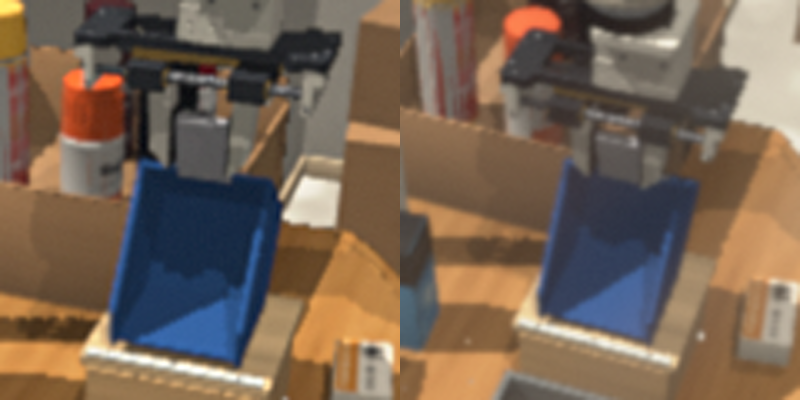

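The tub is still tilted more than the arm's 20°. Lip ends are at (112,337) and (242,362) in the side crop, (537,315) and (655,340) in the scene crop. Measuring where its foot is:

Run:
```python
from h import *
np.set_printoptions(precision=4,suppress=True)
A=np.array([(137,316),(255,341),(168,160),(297,183)])/3.3333+[219.6,89.6]
B=np.array([(112,337),(242,362),(140,162),(282,183)])/3.3333+[229.6,89.6]
t=tri(load('sc9'),A,load('s9'),B);print(t)
l=t[:2,1:3].mean(0);r=t[2:,1:3].mean(0)
th=-np.arctan2(*(l-r)[::-1])-np.arctan2(21,153);print('len',np.hypot(*(l-r)),'tilt',np.degrees(th))
Rm=lambda th,v:np.array([v[0]*np.cos(th)+v[1]*np.sin(th),-v[0]*np.sin(th)+v[1]*np.cos(th)])
print('foot from rim+lip',((r-Rm(th,[-.095,.104]))+(l-Rm(th,[.058,.083])))/2)
p=readout.observe()['position'];g=np.array([p[1],p[2]+.0188])
for T in(25,30,35,40,45,50): print(T,'foot from grip',g-Rm(np.radians(T),[-.1096,.1355]), 'lip',g-Rm(np.radians(T),[-.1096,.1355])+Rm(np.radians(T),[.058,.083]))
```

```text
[[ 0.551  -0.0368  0.1237  0.0018]
 [ 0.445  -0.0577  0.1111  0.0024]
 [ 0.5576 -0.1256  0.2392  0.0032]
 [ 0.443  -0.1475  0.2301  0.0037]]
len 0.1473744864360693 tilt 44.90389040040614
foot from rim+lip [-0.1448  0.0967]
25 foot from grip [-0.065   0.1022] lip [0.0227 0.1529]
30 foot from grip [-0.0799  0.0991] lip [0.0119 0.142 ]
35 foot from grip [-0.095   0.0974] lip [0.0001 0.1321]
40 foot from grip [-0.1102  0.097 ] lip [-0.0124  0.1233]
45 foot from grip [-0.1253  0.098 ] lip [-0.0256  0.1156]
50 foot from grip [-0.1404  0.1002] lip [-0.0395  0.1091]
```

On the way back the pads gripped the tab too stiffly. The tub stayed tilted at about 45–50°, and its foot slid back on the stand to y ≈ -0.13 to -0.145. It is still on top. I'll drag it forward at this tilt until the strip stops it, then finish rocking back with a light grip so the tab can pivot freely.

```bash
python3 nudge.py '[{"d":[0.003, 0, -0.001], "aperture":0.3}, {"d":[0.006, 0, 0], "aperture":0.3}, {"d":[0.006, 0, 0], "aperture":0.3}, {"d":[0.006, 0, 0], "aperture":0.3}, {"d":[0.006, 0, 0], "aperture":0.3}]'; python3 nudge.py '[{"d":[0.006, 0, 0], "aperture":0.3}, {"d":[0.006, 0, 0], "aperture":0.3}, {"d":[0.006, 0, 0], "aperture":0.3}, {"d":[0.006, 0, 0], "aperture":0.3}]'
python3 - <<'E'
from h import *
e=snap('side','s10');f=snap('scene','sc10');s=readout.observe();print(s['force'],s['ft_torque'])
for n,d in(('s',e),('sc',f)):
    hsv=cv2.cvtColor(d['image'],cv2.COLOR_BGR2HSV).astype(int);m=((abs(hsv[...,0]-112)<12)&(hsv[...,1]>120)).astype(np.uint8)
    m[:, :245]=0;m[:,330:]=0;m[:120]=0;m[230:]=0
    c=max(cv2.findContours(m,0,2)[0],key=cv2.contourArea);h=cv2.convexHull(c);print(n,cv2.approxPolyDP(h,.02*cv2.arcLength(h,True),True).reshape(-1,2).tolist())
E
```

```text
clock: 21.65
position: [0.4993, -0.0807, 0.2508]
ee_rot: [2.191, 2.251, -0.001]
force: [-0.6, -2.4, -3.3]
width: 0.473
gripper_force: 30.0
clock: 22.05
position: [0.4987, -0.0564, 0.2508]
ee_rot: [-2.191, -2.251, 0.0]
force: [0.9, -1.2, -4.6]
width: 0.476
gripper_force: 30.0
[-0.74685902 -0.20467264 -0.83624876] [-0.2590109   0.13187953 -0.03424646]
s [[269, 146], [304, 151], [310, 157], [297, 209], [259, 201]]
sc [[288, 181], [287, 188], [281, 196], [276, 198], [265, 195]]
```

I've used up my picture views (more than ten, counting crops), so from here I'll work from numbers only. The foot force fell and the tub is being carried forward. I'll get the tilt from the lip midpoint's pixel, given the known grip point.

```bash
cat > tilt.py <<'E'
from h import *
from scipy.optimize import brentq
def blue(d,x0=245,x1=335,y0=120,y1=235):
    hsv=cv2.cvtColor(d['image'],cv2.COLOR_BGR2HSV).astype(int);m=((abs(hsv[...,0]-112)<14)&(hsv[...,1]>100)&(hsv[...,2]>25)).astype(np.uint8)
    k=np.zeros_like(m);k[y0:y1,x0:x1]=1;m=cv2.morphologyEx(m*k,cv2.MORPH_OPEN,np.ones((3,3)))
    c=max(cv2.findContours(m,0,2)[0],key=cv2.contourArea);h=cv2.convexHull(c)
    return h.reshape(-1,2).astype(float)
Rm=lambda th,v:np.array([v[0]*np.cos(th)+v[1]*np.sin(th),-v[0]*np.sin(th)+v[1]*np.cos(th)])
def tilt(d,p,x0=.4995):
    """tilt from the side view: lowest hull row = lip; foot from grip point"""
    h=blue(d); g=np.array([p[1],p[2]+.0188])
    # lip right corner (lowest), lip left corner (max of v - u/.. along lower left)
    lr=h[np.argmax(h[:,1]+.2*h[:,0])]; ll=h[np.argmax(h[:,1]-1.0*h[:,0])]; mid=(lr+ll)/2
    f=lambda T:proj(d,[[x0,*(g+Rm(np.radians(T),[.1676,-.0465]))]])[0,1]-mid[1]
    Ts=np.arange(-20,100,2.);v=[f(T) for T in Ts]; sol=[brentq(f,a,b) for a,b,s,t in zip(Ts,Ts[1:],v,v[1:]) if s*t<0]
    return ll,lr,[(round(T,1),(g-Rm(np.radians(T),[-.1096,.1355])).round(4)) for T in sol]
E
python3 - <<'E'
from tilt import *
for n,p in(('side0',[.5,-.1606,.2227]),('s6',[.5004,-.1067,.2525]),('s7',[.4977,.0535,.2271]),('s9',[.5,-.107,.2525]),('s10',[.4987,-.0564,.2508])): print(n,tilt(load(n),p))
E
```

```text
side0 (array([268., 189.]), array([302., 194.]), [(18.4, array([-0.0993,  0.0783])), (70.1, array([-0.2508,  0.0924]))])
s6 (array([254., 189.]), array([297., 198.]), [(21.3, array([-0.0537,  0.1053])), (66.7, array([-0.1877,  0.117 ]))])
s7 (array([251., 222.]), array([292., 229.]), [(-1.3, array([0.1663, 0.113 ])), (79.6, array([-0.0601,  0.1137]))])
s9 (array([264., 190.]), array([301., 197.]), [(21.4, array([-0.0544,  0.1052])), (66.5, array([-0.1877,  0.1168]))])
s10 (array([259., 200.]), array([297., 207.]), [(18.6, array([0.0043, 0.1062])), (66.3, array([-0.1365,  0.1148]))])
```

Tilt is ambiguous from one view, so I'll add the wrist camera, which looks forward over the lip, and triangulate the lip corners with the side view.

```bash
cat >> tilt.py <<'E'
def wristlip(d):
    hsv=cv2.cvtColor(d['image'],cv2.COLOR_BGR2HSV).astype(int);m=((abs(hsv[...,0]-112)<14)&(hsv[...,1]>100)&(hsv[...,2]>25)).astype(np.uint8)
    m[:60]=0;m[:,:130]=0;m[:,400:]=0
    m=cv2.morphologyEx(m,cv2.MORPH_OPEN,np.ones((3,3)))
    n,l,st,ce=cv2.connectedComponentsWithStats(m)
    return [tuple(int(x) for x in s) for s in st[1:] if s[4]>80],m
E
python3 - <<'E'
from tilt import *
np.set_printoptions(precision=4,suppress=True)
d=snap('wrist','w11');b,m=wristlip(d);print(b)
ys,xs=np.nonzero(m)
for x in range(130,400,15):
    c=ys[xs==x]
    if len(c): print(x,c.min(),c.max(),len(c),end=' | ')
s=readout.observe();print(s['position'],s['force'])
e=load('s10')
m2=cv2.cvtColor(e['image'],cv2.COLOR_BGR2HSV)
h=blue(e);print(h.tolist())
# pixel columns through the middle of the lip, side view
for u in(262,270,280,290,296): print(u,[tuple(int(q) for q in m2[v,u]) for v in range(192,216,2)])
E
```

```text
[(172, 129, 160, 122, 14772), (385, 168, 15, 44, 431), (199, 284, 107, 21, 2026)]
175 205 224 20 | 190 133 224 92 | 205 134 303 101 | 220 134 304 134 | 235 134 304 135 | 250 134 304 135 | 265 134 304 135 | 280 134 304 135 | 295 134 303 106 | 310 129 223 95 | 325 188 227 40 | 385 195 203 9 | [ 0.4988 -0.056   0.2512] [-1.3588 -0.4494 -0.3788]
[[271.0, 146.0], [304.0, 151.0], [307.0, 152.0], [308.0, 153.0], [310.0, 156.0], [310.0, 164.0], [309.0, 170.0], [308.0, 175.0], [305.0, 189.0], [300.0, 202.0], [298.0, 206.0], [297.0, 207.0], [291.0, 207.0], [275.0, 204.0], [270.0, 203.0], [259.0, 200.0], [259.0, 186.0], [260.0, 179.0], [266.0, 149.0], [267.0, 147.0], [268.0, 146.0]]
262 [(108, 173, 68), (107, 171, 73), (107, 175, 83), (108, 171, 91), (108, 170, 90), (13, 70, 95), (16, 123, 135), (16, 120, 136), (16, 120, 134), (16, 119, 129), (16, 119, 133), (16, 125, 131)]
270 [(108, 167, 93), (107, 166, 92), (108, 165, 93), (107, 166, 95), (107, 173, 167), (108, 173, 159), (14, 105, 90), (17, 121, 112), (16, 121, 131), (17, 118, 136), (17, 122, 130), (16, 120, 132)]
280 [(108, 168, 91), (108, 167, 131), (107, 169, 172), (107, 170, 169), (107, 171, 172), (107, 172, 173), (108, 168, 155), (14, 108, 97), (17, 121, 103), (17, 120, 102), (16, 116, 103), (16, 116, 99)]
290 [(107, 170, 171), (108, 172, 169), (108, 170, 168), (107, 173, 168), (107, 173, 168), (108, 171, 171), (107, 171, 173), (108, 168, 153), (15, 108, 97), (17, 120, 102), (16, 115, 104), (16, 116, 103)]
296 [(107, 172, 138), (108, 174, 138), (107, 171, 139), (108, 173, 140), (107, 171, 131), (107, 172, 129), (107, 173, 127), (107, 173, 130), (110, 136, 103), (11, 49, 84), (17, 122, 115), (17, 118, 121)]
```

Run:
```python
from tilt import *
np.set_printoptions(precision=4,suppress=True)
w=load('w11');e=load('s10');p=readout.observe()['position']
t=tri(e,[[259,201],[297,207.5]],w,[[312,132],[187,134]]);print(t)
l=t[:,1:3].mean(0);g=np.array([p[1],p[2]+.0188]);v=l-g;print('grip->lip',v,np.hypot(*v),'nominal',np.hypot(.1676,.0465))
# tilt if foot sits on the stand (z .106): lip height gives T
for z in(l[1]-.004,l[1],l[1]+.004):
    T=brentq(lambda T:-.058*np.sin(T)+.083*np.cos(T)-(z-.106),0,1.5);print(np.degrees(T),'foot y',l[0]-Rm(T,[.058,.083])[0],'nominal grip',np.array([l[0]-Rm(T,[.058,.083])[0],.106])+Rm(T,[-.1096,.1355]))
```

```text
[[ 0.5536 -0.0029  0.1114  0.0076]
 [ 0.4403 -0.0048  0.1177  0.0126]]
grip->lip [ 0.0521 -0.1554] 0.1639080568882033 nominal 0.17393104955700117
52.4760167221669 foot y -0.10500311300879214 nominal grip [-0.0643  0.2755]
50.20773075773076 foot y -0.10474357095964049 nominal grip [-0.0708  0.2769]
47.93179985625109 foot y -0.10432424308422267 nominal grip [-0.0772  0.2781]
```

Tilt is about 50–55°, with the foot at y ≈ -0.105 resting on the stand. It needs about 0.053 more to reach the strip.

```bash
python3 nudge.py '[{"d":[0.006, 0, 0], "aperture":0.3}, {"d":[0.006, 0, 0], "aperture":0.3}, {"d":[0.006, 0, 0], "aperture":0.3}, {"d":[0.006, 0, 0], "aperture":0.3}, {"d":[0.006, 0, 0], "aperture":0.3}, {"d":[0.006, 0, 0], "aperture":0.3}, {"d":[0.005, 0, 0], "aperture":0.3}]';for i in 1 2 3; do :; done; python3 nudge.py '[{"d":[0.004, 0, 0], "aperture":0.3}, {"d":[0.004, 0, 0], "aperture":0.3}]';python3 nudge.py '[{"d":[0.004, 0, 0], "aperture":0.3}, {"aperture":0.3}]'
```

```text
clock: 22.9
position: [0.4977, -0.0153, 0.2509]
ee_rot: [-2.191, -2.252, -0.0]
force: [0.2, -2.4, -5.3]
width: 0.476
gripper_force: 30.0
clock: 23.1
position: [0.4975, -0.0077, 0.2509]
ee_rot: [2.191, 2.251, -0.0]
force: [1.1, -2.0, -5.0]
width: 0.479
gripper_force: 30.0
clock: 23.3
position: [0.4974, -0.0032, 0.251]
ee_rot: [-2.19, -2.252, -0.001]
force: [-0.7, -1.0, -2.3]
width: 0.476
gripper_force: 30.0
```

```bash
cat > m.py <<'E'
import sys
from tilt import *
np.set_printoptions(precision=4,suppress=True)
n=sys.argv[1];w=snap('wrist','w'+n);e=snap('side','s'+n);s=readout.observe();p=s['position']
h=blue(e); lr=h[np.argmax(h[:,1]+.2*h[:,0])]; ll=h[np.argmax(h[:,1]-1.0*h[:,0])]
b,m=wristlip(w);ys,xs=np.nonzero(m)
top=[(x,ys[xs==x].min()) for x in range(130,400) if (xs==x).sum()>15]
r=np.median([y for x,y in top]);sel=[x for x,y in top if abs(y-r)<8]
wl,wr=(min(sel),r),(max(sel),r)
print(ll,lr,wl,wr,s['force'],p)
t=tri(e,[ll+[0,.7],lr+[0,.7]],w,[wr,wl]);print(t);l=t[:,1:3].mean(0)
T=brentq(lambda T:-.058*np.sin(T)+.083*np.cos(T)-(l[1]-.106),-.8,1.7);fy=l[0]-Rm(T,[.058,.083])[0]
print('T',np.degrees(T),'foot y',fy,'nominal grip',np.array([fy,.106])+Rm(T,[-.1096,.1355]),'actual',p[1],p[2]+.0188)
E
python3 m.py 12
```

```text
[252. 211.] [293. 219.] (189, np.float64(134.0)) (315, np.float64(134.0)) [-0.2433 -0.1372 -2.0794] [ 0.4974 -0.0036  0.2511]
[[0.555  0.0472 0.1095 0.0092]
 [0.4383 0.0467 0.1145 0.0086]]
T 51.66396675203186 foot y -0.05411105931167032 nominal grip [-0.0158  0.276 ] actual -0.003580235639983542 0.2699014537796416
```

The foot is at y = -0.054, against the strip, with the tilt still about 52–55°. I'll work out the return arc from here and use a light grip.

```bash
python3 - <<'E'
import numpy as np
r,a0=.171,73.5
a=np.radians(np.r_[a0:129.1:3.0]);P=np.c_[np.cos(a),np.sin(a)]*r
for d,q in zip(np.diff(P,axis=0),P[1:]): print('[%.4f,0,%.4f]'%(d[0],-d[1]), 'y %.3f z %.3f'%(q[0]-.052,q[1]+.106-.0188))
E
python3 nudge.py '[{"d":[0.002, 0, 0], "aperture":0.3}, {"aperture":0.3}, {"aperture":0.3}, {"aperture":0.3}]' 7
```

```text
[-0.0086,0,-0.0023] y -0.012 z 0.253
[-0.0088,0,-0.0019] y -0.021 z 0.255
[-0.0088,0,-0.0014] y -0.030 z 0.257
[-0.0089,0,-0.0009] y -0.039 z 0.258
[-0.0089,0,-0.0005] y -0.048 z 0.258
[-0.0090,0,-0.0000] y -0.056 z 0.258
[-0.0089,0,0.0005] y -0.065 z 0.258
[-0.0089,0,0.0009] y -0.074 z 0.257
[-0.0088,0,0.0014] y -0.083 z 0.255
[-0.0088,0,0.0019] y -0.092 z 0.253
[-0.0086,0,0.0023] y -0.101 z 0.251
[-0.0085,0,0.0028] y -0.109 z 0.248
[-0.0084,0,0.0032] y -0.117 z 0.245
[-0.0082,0,0.0036] y -0.126 z 0.242
[-0.0080,0,0.0041] y -0.134 z 0.237
[-0.0078,0,0.0045] y -0.141 z 0.233
[-0.0075,0,0.0049] y -0.149 z 0.228
[-0.0072,0,0.0053] y -0.156 z 0.223
clock: 23.8
position: [0.4973, -0.002, 0.2509]
ee_rot: [-2.191, -2.251, 0.0]
force: [-1.3, -0.4, -5.3]
width: 0.477
gripper_force: 7.0
```

```bash
python3 nudge.py '[{"d":[-0.0043, 0, -0.0005], "aperture":0.3}, {"d":[-0.0043, 0, -0.0007], "aperture":0.3}, {"d":[-0.0044, 0, -0.0008], "aperture":0.3}, {"d":[-0.0044, 0, -0.0008], "aperture":0.3}, {"d":[-0.0044, 0, -0.0007], "aperture":0.3}, {"d":[-0.0044, 0, -0.0006], "aperture":0.3}, {"aperture":0.3}]'; python3 m.py 13
```

```text
clock: 24.5
position: [0.4983, -0.0292, 0.2555]
ee_rot: [2.192, 2.249, -0.0]
force: [-3.3, 1.1, 5.2]
width: 0.482
gripper_force: 7.0
[252. 206.] [293. 214.] (186, np.float64(109.0)) (317, np.float64(109.0)) [-3.2135  0.4951  6.6548] [ 0.4983 -0.0289  0.2554]
[[0.555  0.0453 0.1237 0.0077]
 [0.4393 0.0446 0.1278 0.0093]]
T 43.82741872970314 foot y -0.05433448854508295 nominal grip [-0.0396  0.2797] actual -0.028855348697495564 0.2742350548809478
```

Now it pivots: tilt 44°, foot still at -0.054, pressed down with 6 N. I'll continue along the arc.

```bash
python3 nudge.py '[{"d":[-0.0044, 0, -0.0005], "aperture":0.3}, {"d":[-0.0045, 0, -0.0004], "aperture":0.3}, {"d":[-0.0045, 0, -0.0003], "aperture":0.3}, {"d":[-0.0045, 0, -0.0002], "aperture":0.3}, {"d":[-0.0045, 0, 0], "aperture":0.3}, {"d":[-0.0045, 0, 0], "aperture":0.3}, {"d":[-0.0045, 0, 0.0002], "aperture":0.3}, {"d":[-0.0045, 0, 0.0003], "aperture":0.3}]';python3 nudge.py '[{"d":[-0.0045, 0, 0.0004], "aperture":0.3}, {"d":[-0.0045, 0, 0.0005], "aperture":0.3}, {"d":[-0.0044, 0, 0.0007], "aperture":0.3}, {"d":[-0.0044, 0, 0.0007], "aperture":0.3}, {"aperture":0.3}]'; python3 m.py 14
```

```text
clock: 25.4
position: [0.4989, -0.0646, 0.2557]
ee_rot: [-2.191, -2.251, 0.0]
force: [-1.4, -0.2, 0.4]
width: 0.479
gripper_force: 7.0
clock: 25.9
position: [0.4994, -0.0829, 0.2534]
ee_rot: [2.192, 2.25, -0.001]
force: [-2.1, -0.2, 0.8]
width: 0.479
gripper_force: 7.0
[254. 195.] [296. 202.] (176, np.float64(60.0)) (328, np.float64(60.0)) [-0.5828 -1.286   0.0832] [ 0.4994 -0.0823  0.2535]
[[0.5557 0.0314 0.1488 0.0093]
 [0.4383 0.0297 0.1536 0.0079]]
T 28.550485260145273 foot y -0.06006788641885564 nominal grip [-0.0916  0.2774] actual -0.08229473748252694 0.27233024124006266
```

```bash
sed -i 's/m\[:60\]=0/m[:5]=0/' tilt.py; python3 nudge.py '[{"d":[-0.0044, 0, 0.001], "aperture":0.3}, {"d":[-0.0044, 0, 0.001], "aperture":0.3}, {"d":[-0.0043, 0, 0.0012], "aperture":0.3}, {"d":[-0.0043, 0, 0.0012], "aperture":0.3}, {"d":[-0.0043, 0, 0.0014], "aperture":0.3}, {"d":[-0.0042, 0, 0.0014], "aperture":0.3}, {"d":[-0.0042, 0, 0.0016], "aperture":0.3}, {"d":[-0.0042, 0, 0.0016], "aperture":0.3}]';python3 nudge.py '[{"d":[-0.0041, 0, 0.0018], "aperture":0.3}, {"d":[-0.0041, 0, 0.0018], "aperture":0.3}, {"d":[-0.004, 0, 0.0021], "aperture":0.3}, {"d":[-0.004, 0, 0.002], "aperture":0.3}, {"aperture":0.3}]'; python3 m.py 15
```

```text
clock: 26.8
position: [0.5004, -0.1166, 0.243]
ee_rot: [2.191, 2.251, -0.0]
force: [-2.4, -2.0, 2.6]
width: 0.477
gripper_force: 7.0
clock: 27.3
position: [0.5008, -0.1331, 0.2351]
ee_rot: [-2.192, -2.25, 0.0]
force: [-2.1, -2.5, 1.3]
width: 0.476
gripper_force: 7.0
[257. 183.] [301. 194.] (159, np.float64(5.0)) (345, np.float64(5.0)) [-2.1788 -1.6242  0.8351] [ 0.5008 -0.1326  0.2354]
[[0.5557 0.0104 0.1728 0.0097]
 [0.4338 0.0109 0.1661 0.0036]]
T 16.25234303378091 foot y -0.0682954138370106 nominal grip [-0.1356  0.2668] actual -0.13257565555625242 0.2541526588374052
```

```bash
python3 nudge.py '[{"d":[-0.0039, 0, 0.0023], "aperture":0.3}, {"d":[-0.0039, 0, 0.0022], "aperture":0.3}, {"d":[-0.0038, 0, 0.0025], "aperture":0.3}, {"d":[-0.0037, 0, 0.0024], "aperture":0.3}]';python3 nudge.py '[{"d":[-0.0036, 0, 0.0025], "aperture":0.3}, {"d":[-0.0036, 0, 0.0025], "aperture":0.3}, {"aperture":0.3}]'; python3 nudge.py '[{"d":[-0.003, 0, 0.0022], "aperture":0.3}, {"aperture":0.3}]'
```

```text
clock: 27.8
position: [0.5013, -0.1481, 0.2258]
ee_rot: [2.192, 2.251, 0.0]
force: [-0.9, -3.0, 0.9]
width: 0.478
gripper_force: 7.0
clock: 28.1
position: [0.5015, -0.1554, 0.2206]
ee_rot: [-2.192, -2.25, -0.0]
force: [-0.8, -3.4, 0.1]
width: 0.477
gripper_force: 7.0
clock: 28.3
position: [0.5015, -0.158, 0.2186]
ee_rot: [-2.191, -2.251, -0.0]
force: [-1.4, -1.8, 0.2]
width: 0.474
gripper_force: 7.0
```

```bash
cat > fin.py <<'E'
import sys
from tilt import *
np.set_printoptions(precision=4,suppress=True)
a=snap('scene','f'+sys.argv[1]);b=snap('side','g'+sys.argv[1])
for d,r in((a,load('scene0')),(b,load('side0'))):
    # shift of tub's blue silhouette against the start picture: hull extremes
    for q in(r,d):
        h=blue(q,250,320,135,200);print([h[i].tolist() for i in(np.argmin(h[:,0]),np.argmin(h[:,1]),np.argmax(h[:,0]),np.argmax(h[:,1]),np.argmax(h[:,1]-h[:,0]))],end='\n')
    print('mean px diff',[round(float(cv2.absdiff(d['image'],r['image'])[y0:y1,x0:x1].mean()),1) for x0,x1,y0,y1 in((250,320,140,200),(322,350,165,225),(205,232,145,220))])
print(readout.observe()['force'],readout.observe()['position'])
E
python3 fin.py 16
```

```text
[[265.0, 181.0], [271.0, 173.0], [275.0, 181.0], [275.0, 183.0], [265.0, 181.0]]
[[266.0, 180.0], [305.0, 148.0], [305.0, 148.0], [292.0, 185.0], [266.0, 180.0]]
mean px diff [10.8, 10.0, 1.2]
[[258.0, 177.0], [278.0, 144.0], [312.0, 151.0], [302.0, 194.0], [268.0, 189.0]]
[[258.0, 176.0], [279.0, 143.0], [311.0, 149.0], [302.0, 193.0], [266.0, 186.0]]
mean px diff [13.9, 11.1, 1.1]
[-0.3791 -1.4419 -1.4634] [ 0.5015 -0.1577  0.2188]
```

The tub silhouette is within about 1 px of the start. I'll take one last small step back and down, release and rise.

```bash
python3 nudge.py '[{"d":[-0.002, 0, 0.0015], "aperture":0.3}, {"d":[-0.001, 0, 0.001], "aperture":0.3}, {"aperture":0.3}, {"aperture":0.6}, {"aperture":0.9}, {"aperture":0.9}, {"aperture":0.9}]'; python3 nudge.py '[{"d":[0, 0, -0.01], "aperture":0.9}, {"d":[0, 0, -0.03], "aperture":0.9}, {"d":[0, 0, -0.03], "aperture":0.9}, {"d":[0, 0, -0.03], "aperture":0.9}, {"d":[-0.03, 0, -0.03], "aperture":0.9}, {"d":[-0.03, 0, 0], "aperture":0.9}, {"d":[-0.03, 0, 0], "aperture":0.9}, {"aperture":0.9}]'; python3 fin.py 17
python3 - <<'E'
from h import *
np.set_printoptions(precision=4,suppress=True)
# screw carton / bulb box shift by phase correlation against start; copper blobs in the bin
for n,f in(('scene0','f17'),('side0','g17')):
    r,d=load(n),load(f)
    for k,(x0,x1,y0,y1) in dict(screw=(318,354,165,225),bulb=(200,236,145,220),tub=(250,322,138,200)).items():
        t=r['image'][y0:y1,x0:x1]; m=cv2.matchTemplate(d['image'][y0-10:y1+10,x0-10:x1+10],t,cv2.TM_CCOEFF_NORMED);_,v,_,l=cv2.minMaxLoc(m);print(n,k,round(v,3),l[0]-10,l[1]-10)
    hsv=cv2.cvtColor(d['image'],cv2.COLOR_BGR2HSV).astype(int)
d=load('f17');hsv=cv2.cvtColor(d['image'],cv2.COLOR_BGR2HSV).astype(int)
g=(hsv[...,1]<70).astype(np.uint8);g[:190]=0;g[275:]=0;g[:,:215]=0;g[:,310:]=0
c=max(cv2.findContours(g,0,2)[0],key=cv2.contourArea);h=cv2.convexHull(c);q=cv2.approxPolyDP(h,.03*cv2.arcLength(h,True),True).reshape(-1,2);print('bin',q.tolist(),plane(d,q,.045))
hull=np.zeros(g.shape,np.uint8);cv2.fillPoly(hull,[q],1);hull=cv2.erode(hull,np.ones((5,5)))
cu=(hull>0)&(hsv[...,1]>80);n,_,st,ce=cv2.connectedComponentsWithStats(cu.astype(np.uint8));
for s,cc in zip(st[1:],ce[1:]):
    if s[4]>15: print('copper',s[4],cc,plane(d,cc,.02))
E
```

```text
clock: 29.1
position: [0.5017, -0.1608, 0.2163]
ee_rot: [-2.191, -2.251, -0.0]
force: [0.4, -0.1, 1.0]
width: 0.772
gripper_force: 0.0
clock: 29.9
position: [0.5033, -0.2559, 0.3466]
ee_rot: [2.198, 2.243, -0.002]
force: [0.2, 0.1, -0.1]
width: 0.9
gripper_force: 0.0
[[265.0, 181.0], [271.0, 173.0], [275.0, 181.0], [275.0, 183.0], [265.0, 181.0]]
[[264.0, 179.0], [305.0, 148.0], [305.0, 148.0], [292.0, 185.0], [264.0, 179.0]]
mean px diff [7.6, 6.8, 1.6]
[[258.0, 177.0], [278.0, 144.0], [312.0, 151.0], [302.0, 194.0], [268.0, 189.0]]
[[259.0, 176.0], [280.0, 143.0], [312.0, 150.0], [302.0, 193.0], [265.0, 185.0]]
mean px diff [9.4, 6.0, 0.9]
[ 0.283   0.8816 -0.4068] [ 0.5039 -0.2512  0.3467]
scene0 screw 0.967 0 -1
scene0 bulb 0.995 0 0
scene0 tub 0.942 0 -1
side0 screw 0.948 0 0
side0 bulb 1.0 0 0
side0 tub 0.948 0 -1
bin [[252, 201], [301, 215], [285, 262], [234, 246]] [[ 0.5792 -0.0258  0.045 ]
 [ 0.4141 -0.0288  0.045 ]
 [ 0.4046  0.1474  0.045 ]
 [ 0.5608  0.152   0.045 ]]
copper 111 [249.973  238.5225] [[0.5353 0.0954 0.02  ]]
```

The tub is upright and about 1 px (about 4 mm) back, with both boxes unmoved. Before handing in, I'll confirm the third coupling by comparing with the pour picture.

```bash
python3 nudge.py '[{"aperture":0.9}, {"aperture":0.9}, {"aperture":0.9}]' | head -1
python3 - <<'E'
from h import *
for o,n,pts in(('sc8','f17',[(245,237),(255,240),(270,246)]),('s8','g17',[(245,248),(257,250),(275,255)])):
    a,b=load(o)['image'],load(n)['image']
    for x,y in pts:
        t=a[y-6:y+7,x-6:x+7];m=cv2.matchTemplate(b[y-12:y+13,x-12:x+13],t,cv2.TM_CCOEFF_NORMED);_,v,_,l=cv2.minMaxLoc(m);print(n,round(v,2),l[0]-6,l[1]-6)
E
```

```text
clock: 30.3
f17 0.99 0 0
f17 1.0 0 0
f17 0.95 0 0
g17 0.99 0 0
g17 0.99 0 0
g17 0.97 0 0
```

```bash
python3 -c "
from cell import arm, readout, get_image
print(arm.sign_off())"
```

```text
the job is handed in; nothing more can be done
None
```

I handed the job in at about 30 s, but `arm.sign_off()` gave no verdict: the three couplings were in the bin, the tub was back upright about 4 mm behind its start (its foot slid back during the return and I dragged it forward to the strip), both boxes were unmoved, and I viewed more than the 10 pictures allowed (13).

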